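# Park the steel rolling pin in its V-groove rest

## Task

So that the cabinet door can shut, pick up the steel rolling pin lying loose on the plank and lay it gently, not dropped, in the V-groove of the wooden rest, behind the strap. Then push it lengthwise along the groove, under the strap, until its end touches the end block; keep light pressure against the block (a few newtons, never a hard shove) for about a second, and let go with the pin resting against the block. Leave the other things on the plank where they stand.

Things in the scene. Friction and masses are not known exactly. Their poses are not given: they have to be found in the camera images.
- pin: Plain stainless-steel rolling pin: a straight round rod 30 mm in diameter and 190 mm long overall including its two hemispherical ends (radius 15 mm), 0.15 to 0.31 kg, loose; both ends alike. Lies on the plank, can roll. Origin at its middle, on its axis; x runs along the rod, y and z turn as it rolls.
- rest: Wooden V-groove rest, fixed, 285 x 60 mm. Origin on the plank under the groove; x runs along the groove to the end block, y across, z up. Base plate 8 mm thick, x -138 to 147 mm. V-groove (90 degrees) at x -125 to -80 and -10 to 143 mm: bottom line at z = 12 mm, walls end at z = 25.4 mm. A pin lying in it has its axis at y = 0, z = 33.2 mm and takes 1 to 3 N to slide.
- rest_gap (a point): Middle of the 70 mm finger gap between the two lengths of groove (rest x = -45 mm), on the line where a laid pin's axis lies, 33.2 mm above the plank; axes as the rest. The gap is open to both sides, with only the base plate (top 8 mm above the plank) below. Lay the pin with its middle here. Fingertips pushing its trailing end must stay above the groove walls.
- rest_strap (a point): Middle of the underside of the fixed steel strap that bridges the groove, 54 mm above the plank; axes as the rest. 12 mm wide along the groove (rest x = 59 to 71 mm), 4 mm thick, legs at y = +-26 mm. The pin cannot be laid from above past it: its leading end must be laid behind the strap, then pushed under it.
- stop: Pair of fixed steel rails at the groove's far end that carry the wooden end block (16 x 46 mm, top 54 mm above the plank). Origin at plank height on the groove line; x as the rest's x. The block's near face is clamped anywhere within 12 mm either side of this origin: find it by feel. Pin touching it: middle 95 mm before the face. It does not give: a few mm too far is a hard shove.
- dabba: Bystander: closed round steel spice box, 182 mm in diameter, 85 mm high with its knob. Origin at the centre of its underside.
- cups: Bystander: stack of five small steel cups, 72 mm in diameter, 96 mm high. Origin at the centre of its underside.
- jar: Bystander: green glass jar with a screw lid, 84 mm in diameter, 140 mm high. Origin at the centre of its underside.
- scoop: Bystander: orange plastic scoop, 160 mm long, 50 mm wide, 30 mm high, handle towards its -x. Origin under the middle of its bowl.
Things that resemble listed ones, but are neither listed nor needed, are in the scene too. What is meant by the stop is not black, and is the smaller of those in its own colour. Of the things that look like the pin, the smaller one is meant.

How it is judged:
By the outcome, as a careful person would: the job done as asked, in the order asked, and still so for the second after the job is handed in, with the robot touching nothing.
It also fails if it takes over 64 s, if anything falls off the work surface, if the arm or the gripper's body presses on something with over 40 N, if the wrist force passes 120 N, or if a joint passes its speed limit or range.

## Robot

A 7-joint arm with a two-finger parallel gripper is mounted at the origin on the work surface. World frame = base frame: x ahead of the robot, y to its left, z up, the work surface at z = 0. Lengths are in m, angles in rad, forces in N, time in s.
With the tool pointing down it reaches from about 0.425 to 0.925 m from the base axis. Payload 6.8 kg.
Tool frame: the origin (TCP) lies at the very end of the fingers, on their centre line; the grasp point (between the pads) lies 19 mm behind it; z points along the fingers, y is the line along which they close (so a half turn about z gives the same grasp; the last joint's range is limited). The gripper opens to 85 mm and grips with 20 to 120 N. Pads are 22 mm wide; open, the fingers measure 114 mm over their backs; the gripper's body (76 mm by 85 mm) begins 54 mm behind the grasp point. The pads swing forward as they close: fully open they stand 13 mm farther back than shut.
Start: joints at [-1.452, 0.477, 0.022, 1.555, -0.011, 1.109, -0.083], TCP at [0.152, 0.658, 0.231] pointing down, gripper open.
Joint ranges: [-2.96, 2.96], [-0.34, 2.1], [-1.41, 1.46], [0.24, 2.44], [-1.37, 4.51], [0.17, 1.92], [-2.96, 2.96]. Speed limits (rad/s): [2.39, 2.39, 3.14, 3.14, 3.14, 3.14, 3.14].

## Interface

Orientations are given as a rotation vector (axis times angle).
In Python, from bench import robot gives the robot as it stands.
- The arm moves only by the shell command python3 -m creep, which reads ROWS from standard input. ROWS is a JSON list of rows, 1 to 8 of them, each of 7 numbers: the finger opening in m, then dx, dy, dz in normalised numbers (1 is 0.75 m), then a rotation vector rx, ry, rz in a scale on which 1.0 is pi rad; each row is the pose to reach, as a shift and turn from the pose commanded when the command began, along the tool's axes at that moment; what a row does not reach only later rows make up. A row lasts 1/12 s, in which the tool goes at most 0.0417 m and 0.125 rad, less where a joint would pass 70% of its speed; a pose out of reach is approached as far as the arm can. The fingers move at their own pace and stop on an object; the grip force is fixed at half the most. Time passes only in rows, so rows that do not move let the fingers close. It prints the time, the measured TCP pose, the force, the opening and the grip force at its end. Shift and turn numbers lie between -1 and 1, and a call with a number outside is refused. Input that does not fit is refused with a message, and nothing moves.
- robot.get_state(): the state, without advancing time (a new reading comes with each control period).
- robot.capture(name): name is "side" or "top" or "wrist"; returns a dict with "image" (400x640x3 uint8, blue, green, red), "fovy" (degrees; the focal length in pixels is half the picture's height over the tangent of half this angle, whatever the lens; pixels are square), "cx", "cy" (the principal point, pixels), "rvec" (rotation vector, rad) and "tvec" (3), from world to camera coordinates, as OpenCV has them; the wrist camera has in their place "T_tool_cam" (4x4, takes a point from camera to tool coordinates, whose origin is the TCP and whose axes are the flange's). Camera axes: x right, y down, z forward; pixel columns grow to the right and rows downward; lengths in m; the calibration is good to about 2 mm. A picture is of the moment at which its call begins: read the wrist's pose just before it. There is no depth.
- robot.job_done(): hands the job in; it is judged then, once.
The state is a dict: "clock": time; "joint_pos": joint angles; "qd": joint speeds; "joint_torque": joint torques, N m; "position": TCP position; "eef_rot": TCP orientation; "ft_force": force on the tool from outside, world axes, zero at the start; "torque": the same for the moment, N m; "opening": finger opening in m; "grip_force": force on a finger pad.
Only numpy, scipy, OpenCV 4.12 (cv2) and the standard library are available. Lean on these libraries where they do the work, as an engineer would, in place of code of your own. Each camera call takes 0.05 s, during which the arm holds its last target. There are 200 camera calls.

## Working session

There is one attempt and no reset: what is moved stays moved. The work goes in short steps, Python scripts to look and compute and a shell command to move; the robot and the scene stay as the last step left them, time stands still between calls to the robot, and variables do not carry over. Pictures are saved under pics/ and viewed, at most 10 in all, crops included, and the job is handed in when it is done.

```bash
mkdir -p pics; ls
python3 - <<'E'
from bench import robot
import cv2,json
s=robot.get_state();print({k:s[k] for k in('clock','position','eef_rot','ft_force','opening')})
import pickle
d={}
for n in('side','top'):
    c=robot.capture(n);d[n]=c;cv2.imwrite(f'pics/{n}0.png',c['image'])
    print(n,{k:v for k,v in c.items() if k!='image'})
pickle.dump(d,open('cams.pkl','wb'))
E
```

```text
pics
{'clock': 0.0, 'position': array([0.15168387, 0.65711785, 0.23029715]), 'eef_rot': array([-3.55517576e-01, -3.12134505e+00,  2.93668316e-03]), 'ft_force': array([-0.64363078, -0.12409852,  0.70498556]), 'opening': 0.08534156580425546}
side {'fovy': 49.64191428730828, 'cx': 317.51901051212246, 'cy': 202.21743609447918, 'rvec': array([ 0.10613372, -2.78660441,  1.35314627]), 'tvec': array([0.51015845, 0.09841073, 1.16623858])}
top {'fovy': 47.757812955932486, 'cx': 313.1234959501561, 'cy': 201.86094899096528, 'rvec': array([ 2.19120645, -2.17977636,  0.08958297]), 'tvec': array([-0.01075644,  0.50614934,  1.14574173])}
```

View pics/top0.png

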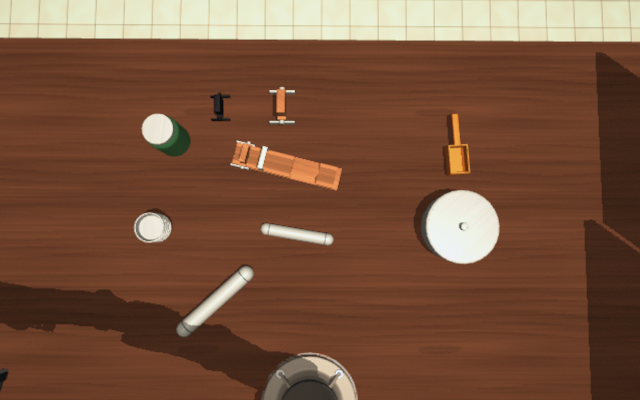

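View pics/side0.png

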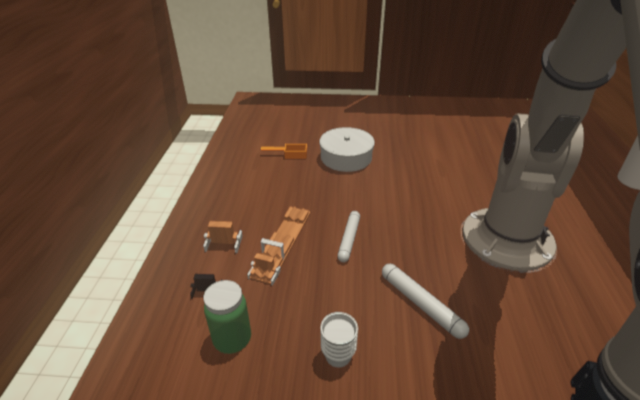

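The top view shows the small pin at (265,229)–(329,240). The rest's right end is at (340,180), with the strap at (262,157) and the block at (242,153). The large orange block at (281,105), the black block and the big rod are decoys.

```bash
cat > h.py <<'E'
import numpy as np,cv2,pickle
def ray(c,uv,z):
    f=200/np.tan(np.radians(c['fovy'])/2)
    R=cv2.Rodrigues(np.array(c['rvec']))[0];o=-R.T@c['tvec']
    d=R.T@np.array([(uv[0]-c['cx'])/f,(uv[1]-c['cy'])/f,1.])
    return o+d*(z-o[2])/d[2]
E
python3 - <<'E'
from h import *
d=pickle.load(open('cams.pkl','rb'));c=d['top'];im=c['image']
hsv=cv2.cvtColor(im,cv2.COLOR_BGR2HSV)
def big(m,x0,y0,x1,y1):
    k=np.zeros_like(m);k[y0:y1,x0:x1]=m[y0:y1,x0:x1]
    return max(cv2.findContours(k,0,1)[0],key=cv2.contourArea)
m=cv2.inRange(hsv,(0,0,110),(180,90,255))
p=big(m,250,215,345,252);r=cv2.minAreaRect(p);print('pin',r)
b=cv2.boxPoints(r);s=[(b[i]+b[(i+1)%4])/2 for i in range(4)]
e=sorted(s,key=lambda q:q[0]);A,B=ray(c,e[0],.015),ray(c,e[-1],.015);print(A,B,np.linalg.norm(A-B),(A+B)/2,np.degrees(np.arctan2(*(A-B)[1::-1])))
m=cv2.inRange(hsv,(5,120,130),(20,255,255))
p=big(m,225,135,350,195);r=cv2.minAreaRect(p);print('rest',r)
x=im[133:197,225:350];cv2.imwrite('pics/rest.png',cv2.resize(x,None,fx=6,fy=6,interpolation=2))
E
```

```text
pin ((296.52703857421875, 233.8378448486328), (73.97954559326172, 12.001126289367676), 9.462321281433105)
[0.4388998  0.12822837 0.015     ] [ 0.40861994 -0.05979025  0.015     ] 0.19044125182573204 [0.42375987 0.03421906 0.015     ] 80.85123349069377
rest ((286.37103271484375, 165.64065551757812), (109.13898468017578, 23.885459899902344), 14.215852737426758)
```

View pics/rest.png

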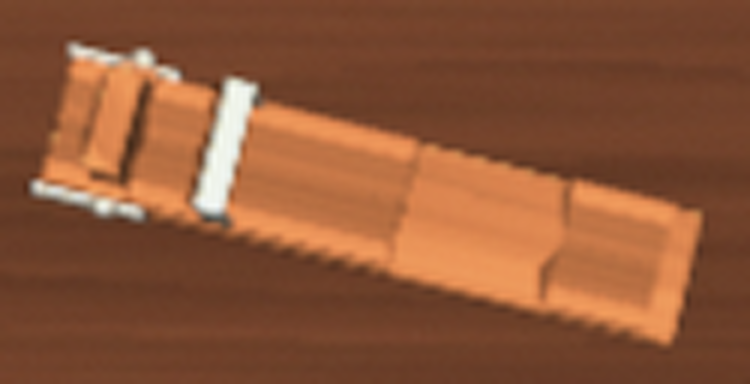

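The crop shows the rest with its base end at (687,278), the gap walls at (406,207) and (557,240), the strap centre at (227,150), and the block's near face at about x=137. I'll turn these into positions next.

Run:
```python
from h import *
d=pickle.load(open('cams.pkl','rb'));c=d['top'];im=c['image']
g=lambda u,v,z:ray(c,((u+.5)/6-.5+225,(v+.5)/6-.5+133),z)
# (u,v,z,xrest)
L=[((702+672)/2,(210+345)/2,.008,-.138),(227,150,.058,.065),((420+392)/2,(143+272)/2,.0254,-.010),((570+543)/2,(180+302)/2,.0254,-.080)]
W=np.array([g(*l[:3])[:2] for l in L]);X=np.array([l[3] for l in L])
print(W)
# strap edges direction, fit W = o + x*u
A=np.c_[np.ones(4),X];S=np.linalg.lstsq(A,W,rcond=None)[0];o=S[0];u=S[1];print('o',o,'u',u,np.linalg.norm(u),'ang',np.degrees(np.arctan2(u[1],u[0])),'resid mm',1e3*(A@S-W))
u/=np.linalg.norm(u); m=W.mean(0)-X.mean()*u
print('gap',m-.045*u)
# block top near edge
for p in[(148,82),(124,180)]:
    w=g(*p,.054)[:2];print('blk x',(w-m)@u)
# rail extents
for p in[(72,50),(178,75),(36,187),(142,213)]:
    w=g(*p,.012)[:2];print('rail x',(w-m)@u)
# side-view check: project gap/ends into side view
c=d['side'];f=200/np.tan(np.radians(c['fovy'])/2);v=np.array([-u[1],u[0]])
P=[np.r_[m+x*u+y*v,z] for x,y,z in[(-.138,.03,.008),(-.138,-.03,.008),(.065,.03,.058),(.065,-.03,.058),(-.01,.03,.0254),(-.01,-.03,.0254)]]
K=np.array([[f,0,c['cx']],[0,f,c['cy']],[0,0,1]])
q=cv2.projectPoints(np.array(P),np.array(c['rvec']),np.array(c['tvec']),K,None)[0][:,0]
x=cv2.resize(c['image'][200:290,240:320],None,fx=6,fy=6,interpolation=2)
for a in q: cv2.circle(x,tuple(int(t) for t in (a-[240,200]+.5)*6),4,(0,255,0),1)
cv2.imwrite('pics/side_rest.png',x)
```

```text
[[ 0.56781517 -0.07575344]
 [ 0.61400051  0.11993349]
 [ 0.59518929  0.04621785]
 [ 0.58105375 -0.01855057]]
o [0.59868822 0.05707763] u [0.22511765 0.95989697] 0.9859412550264011 ang 76.80136632791007 resid mm [[-0.19318124  0.36528953]
 [-0.6796363  -0.46255415]
 [ 1.24775359  1.26081635]
 [-0.37493606 -1.16355174]]
gap [0.58854428 0.0138241 ]
blk x 0.1039510400206501
blk x 0.10359109669178258
rail x 0.14717751042236665
rail x 0.09954909554023648
rail x 0.14754910782213077
rail x 0.10000172778166462
```

View pics/side_rest.png

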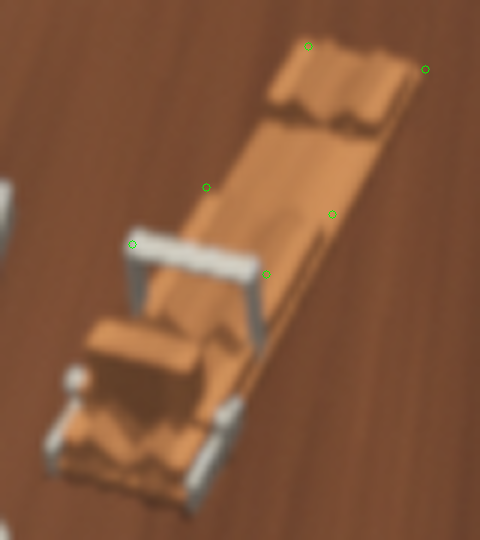

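```bash
cat > go.py <<'E'
import sys,numpy as np
from bench import robot
from scipy.spatial.transform import Rotation as T
s=robot.get_state();x,y,z,yaw=map(float,sys.argv[1:5])
R=T.from_rotvec(s['eef_rot']);a=np.radians(yaw)
X=np.array([np.cos(a),np.sin(a),0]);Z=np.array([0,0,-1.]);G=T.from_matrix(np.c_[X,np.cross(Z,X),Z])
print('d',(R.inv().apply(np.array([x,y,z])-s['position'])).round(4),'rv',(R.inv()*G).as_rotvec().round(4),'t',s['clock'],'p',s['position'].round(4),'F',s['ft_force'].round(1),'q',s['joint_pos'].round(2))
E
python3 go.py .424 .034 .12 80.85; python3 go.py .40 .40 .22 120
```

```text
d [-0.4054 -0.5458  0.1114] rv [-1.2000e-03  1.3000e-03  1.5037e+00] t 0.1 p [0.1517 0.6572 0.2304] F [0.2 0.2 0.1] q [-1.45  0.48  0.02  1.56 -0.01  1.11 -0.08]
d [-0.2998 -0.1948  0.0108] rv [-1.500e-03  8.000e-04  8.204e-01] t 0.1 p [0.1517 0.6572 0.2304] F [0.2 0.2 0.1] q [-1.45  0.48  0.02  1.56 -0.01  1.11 -0.08]
```

Units first: shifts go in shares of 0.75 m and turns go in shares of pi rad. So -0.3 m / 0.75 = -0.4, -0.195 m / 0.75 = -0.26, 0.82 rad / 3.1416 = 0.261.

```bash
echo '[[0.085,-0.4,-0.26,0,0,0,0.261],[0.085,-0.4,-0.26,0,0,0,0.261],[0.085,-0.4,-0.26,0,0,0,0.261],[0.085,-0.4,-0.26,0,0,0,0.261],[0.085,-0.4,-0.26,0,0,0,0.261],[0.085,-0.4,-0.26,0,0,0,0.261],[0.085,-0.4,-0.26,0,0,0,0.261],[0.085,-0.4,-0.26,0,0,0,0.261]]' | python3 -m creep; python3 go.py .424 .034 .12 80.85
```

```text
clock: 0.77
position: [0.3841, 0.4161, 0.2311]
eef_rot: [-1.575, -2.718, 0.001]
ft_force: [0.2, 0.6, -0.3]
opening: 0.0849
grip_force: 0.0
d [-0.3513 -0.1552  0.1112] rv [-3.0e-04  2.0e-04  6.8e-01] t 0.7667 p [0.3841 0.4161 0.2311] F [ 0.2  0.6 -0.3] q [-1.17  0.3   0.29  1.84 -0.1   1.02 -0.32]
```

In the tool's units: -0.35 m / 0.75 = -0.4667, -0.155 m / 0.75 = -0.2067, 0.68 rad / 3.1416 = 0.2165.

```bash
echo '[[0.085,-0.4667,-0.2067,0.0667,0,0,0.2165],[0.085,-0.4667,-0.2067,0.0667,0,0,0.2165],[0.085,-0.4667,-0.2067,0.0667,0,0,0.2165],[0.085,-0.4667,-0.2067,0.0667,0,0,0.2165],[0.085,-0.4667,-0.2067,0.0667,0,0,0.2165],[0.085,-0.4667,-0.2067,0.0667,0,0,0.2165],[0.085,-0.4667,-0.2067,0.0667,0,0,0.2165],[0.085,-0.4667,-0.2067,0.0667,0,0,0.2165]]' | python3 -m creep; python3 go.py .424 .034 .12 80.85
```

```text
clock: 1.43
position: [0.4181, 0.0874, 0.1879]
eef_rot: [-2.387, -2.042, -0.0]
ft_force: [0.7, 0.5, -0.6]
opening: 0.0851
grip_force: 0.0
d [-0.0518  0.0141  0.0679] rv [-0.0001 -0.0004  0.0039] t 1.4333 p [0.4181 0.0874 0.1879] F [ 0.7  0.5 -0.6] q [-0.88  0.12  0.57  2.19 -0.09  0.85 -0.4 ]
```

In the tool's units: 0.068 m / 0.75 = 0.0907, -0.05 m / 0.75 = -0.0667, 0.004 rad / 3.1416 = 0.0013.

```bash
echo '[[0.085,-0.0667,0.0173,0.0907,0,0,0.0013],[0.085,-0.0667,0.0173,0.0907,0,0,0.0013],[0.085,-0.0667,0.0173,0.0907,0,0,0.0013],[0.085,-0.0667,0.0173,0.0907,0,0,0.0013],[0.085,-0.0667,0.0173,0.0907,0,0,0.0013],[0.085,-0.0667,0.0173,0.0907,0,0,0.0013]]' | python3 -m creep; python3 go.py .4238 .0342 .009 80.85
python3 - <<'E'
from h import *
from bench import robot
from scipy.spatial.transform import Rotation as T
s=robot.get_state();c=robot.capture('wrist');cv2.imwrite('pics/w1.png',c['image']);print(c['T_tool_cam'])
pickle.dump((s,c),open('w1.pkl','wb'))
E
```

```text
clock: 1.93
position: [0.4245, 0.0392, 0.121]
eef_rot: [2.39, 2.039, 0.003]
ft_force: [0.5, -0.2, 0.4]
opening: 0.0852
grip_force: 0.0
d [-5.20e-03 -1.00e-04  1.12e-01] rv [ 0.0014 -0.0013  0.0015] t 1.9333 p [0.4245 0.0392 0.121 ] F [ 0.5 -0.2  0.4] q [-0.74  0.25  0.58  2.26 -0.22  0.68 -0.16]
[[ 6.77692681e-04 -9.48632474e-01 -3.16379473e-01  8.18516497e-02]
 [ 9.99999770e-01  6.51530024e-04  1.88476156e-04 -1.24987748e-05]
 [ 2.73361240e-05 -3.16379528e-01  9.48632697e-01 -1.43064173e-01]
 [ 0.00000000e+00  0.00000000e+00  0.00000000e+00  1.00000000e+00]]
```

View pics/w1.png

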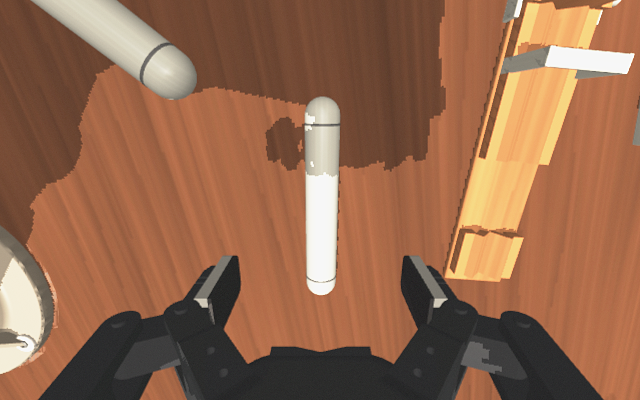

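The wrist view shows the pin centred between the fingers, with its ends at (322,97) and (321,293), and upright. I'll check its middle and descend.

```bash
python3 - <<'E'
from h import *
from scipy.spatial.transform import Rotation as T
s,c=pickle.load(open('w1.pkl','rb'));M=np.eye(4);M[:3,:3]=T.from_rotvec(s['eef_rot']).as_matrix();M[:3,3]=s['position']
W=M@c['T_tool_cam'];w=dict(fovy=c['fovy'],cx=c['cx'],cy=c['cy'],rvec=cv2.Rodrigues(W[:3,:3].T)[0],tvec=-W[:3,:3].T@W[:3,3])
A=ray(w,(322.5,104),.015);B=ray(w,(321,293),.015)
print(A,B,(A+B)/2,np.linalg.norm(A-B))
E
echo '[[0.085,-0.004,0,0.0533,0,0,0],[0.085,-0.004,0,0.1067,0,0,0],[0.085,-0.004,0,0.1267,0,0,0],[0.085,-0.004,0,0.1333,0,0,0],[0.085,-0.004,0,0.1333,0,0,0],[0.085,-0.004,0,0.1333,0,0,0]]' | python3 -m creep; python3 go.py .4238 .0342 .009 80.85
```

```text
[0.43973947 0.12198205 0.015     ] [ 0.40950977 -0.06140648  0.015     ] [0.42462462 0.03028778 0.015     ] 0.18586335491602227
clock: 2.48
position: [0.4242, 0.0356, 0.0212]
eef_rot: [2.391, 2.038, 0.003]
ft_force: [0.4, 0.8, 0.4]
opening: 0.0852
grip_force: 0.0
d [-0.0015 -0.0002  0.0122] rv [ 0.0016 -0.0011  0.0006] t 2.4833 p [0.4242 0.0356 0.0212] F [0.4 0.8 0.4] q [-0.57  0.47  0.41  2.31 -0.44  0.44  0.05]
```

In the tool's units: 0.012 m / 0.75 = 0.016, -0.002 m / 0.75 = -0.0027.

```bash
echo '[[0.085,-0.0027,0,0.016,0,0,0],[0.085,-0.0027,0,0.016,0,0,0],[0.06,-0.0027,0,0.016,0,0,0],[0.02,-0.0027,0,0.016,0,0,0],[0.02,-0.0027,0,0.016,0,0,0],[0.02,-0.0027,0,0.016,0,0,0],[0.02,-0.0027,0,0.016,0,0,0],[0.02,-0.0027,0,0.016,0,0,0]]' | python3 -m creep;echo '[[0.02,0,0,0,0,0,0],[0.02,0,0,0,0,0,0],[0.02,0,0,0,0,0,0],[0.02,0,0,0,0,0,0]]' | python3 -m creep; python3 go.py .5885 .0138 .12 76.8
```

```text
clock: 3.15
position: [0.4235, 0.0331, 0.0089]
eef_rot: [2.392, 2.036, 0.002]
ft_force: [-2.5, 0.9, 10.8]
opening: 0.0281
grip_force: 58.3
clock: 3.48
position: [0.4235, 0.0331, 0.0089]
eef_rot: [2.392, 2.036, 0.002]
ft_force: [-1.2, 0.6, 11.9]
opening: 0.0278
grip_force: 58.3
d [ 0.0074  0.1661 -0.111 ] rv [ 0.0009 -0.001   0.0701] t 3.4833 p [0.4235 0.0331 0.0089] F [-1.2  0.6 11.9] q [-0.54  0.49  0.38  2.31 -0.47  0.41  0.07]
```

The fingers hold the pin too high: the opening is 27.8 mm, less than the pin's diameter, and they push down on it. I'll regrip lower.

In the tool's units: 0.007 m / 0.75 = 0.0093, 0.004 m / 0.75 = 0.0053.

```bash
echo '[[0.06,0,0,0,0,0,0],[0.06,0,0,0,0,0,0],[0.06,0,0,0.0053,0,0,0],[0.06,0,0,0.0093,0,0,0],[0.02,0,0,0.0093,0,0,0],[0.02,0,0,0.0093,0,0,0],[0.02,0,0,0.0093,0,0,0],[0.02,0,0,0.0093,0,0,0]]' | python3 -m creep;echo '[[0.02,0,0,0,0,0,0],[0.02,0,0,0,0,0,0],[0.02,0,0,0,0,0,0],[0.02,0,0,0,0,0,0]]' | python3 -m creep; python3 go.py .5885 .0138 .12 76.8
```

```text
clock: 4.15
position: [0.4227, 0.0328, 0.0012]
eef_rot: [-2.392, -2.036, 0.0]
ft_force: [-1.1, 0.7, 2.0]
opening: 0.0283
grip_force: 58.9
clock: 4.48
position: [0.4227, 0.0328, 0.0012]
eef_rot: [-2.392, -2.036, 0.0]
ft_force: [-1.8, -1.1, 4.4]
opening: 0.0281
grip_force: 59.0
d [ 0.0077  0.1667 -0.1189] rv [-0.0002  0.      0.0701] t 4.4833 p [0.4227 0.0328 0.0012] F [-1.8 -1.1  4.4] q [-0.53  0.51  0.37  2.31 -0.48  0.39  0.08]
```

In the tool's units: 0.12 m / 0.75 = 0.16, 0.03 m / 0.75 = 0.04, 0.07 rad / 3.1416 = 0.0223.

```bash
echo '[[0.02,0,0,-0.0267,0,0,0],[0.02,0,0,-0.0667,0,0,0],[0.02,0,0,-0.1067,0,0,0],[0.02,0,0.04,-0.1467,0,0,0.0064],[0.02,0,0.08,-0.1587,0,0,0.0127],[0.02,0.0107,0.12,-0.1587,0,0,0.0223],[0.02,0.0107,0.16,-0.1587,0,0,0.0223],[0.02,0.0107,0.16,-0.1587,0,0,0.0223]]' | python3 -m creep; python3 go.py .5885 .0138 .12 76.8
```

```text
clock: 5.15
position: [0.5487, 0.0217, 0.1209]
eef_rot: [2.457, 1.95, 0.007]
ft_force: [0.8, -0.4, -2.7]
opening: 0.0283
grip_force: 60.3
d [0.0013 0.0405 0.0012] rv [ 0.007  -0.0004  0.0014] t 5.15 p [0.5487 0.0217 0.1209] F [ 0.8 -0.4 -2.7] q [-0.61  0.46  0.58  1.99 -0.35  0.78 -0.05]
```

In the tool's units: 0.045 m / 0.75 = 0.06, 0.035 m / 0.75 = 0.0467.

```bash
echo '[[0.02,0,0.0267,0,0,0,0],[0.02,0,0.0467,0,0,0,0],[0.02,0,0.06,0,0,0,0],[0.02,0,0.06,0,0,0,0],[0.02,0,0.06,0,0,0,0]]' | python3 -m creep; python3 go.py .5885 .0138 .065 76.8
python3 - <<'E'
from h import *
from bench import robot
s=robot.get_state();c=robot.capture('wrist');cv2.imwrite('pics/w2.png',c['image'])
pickle.dump((s,c),open('w2.pkl','wb'))
E
```

```text
clock: 5.57
position: [0.5857, 0.0113, 0.1196]
eef_rot: [-2.462, -1.951, 0.002]
ft_force: [-0.7, -0.1, -2.2]
opening: 0.028
grip_force: 60.4
d [0.0031 0.0022 0.0545] rv [-0.0012  0.0006  0.    ] t 5.5667 p [0.5857 0.0113 0.1196] F [-0.7 -0.1 -2.2] q [-0.55  0.52  0.57  1.9  -0.37  0.83 -0.02]
```

View pics/w2.png

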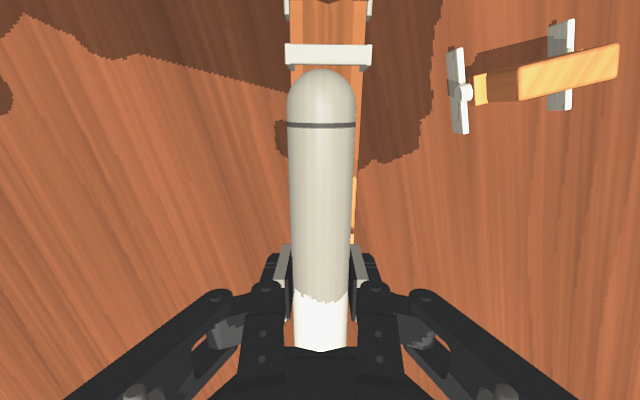

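The pin is held level, with its leading end at (321,70). The strap is at u 285–372, v 44–65, so the groove lies slightly to the right.

Run:
```python
from h import *
from scipy.spatial.transform import Rotation as T
s,c=pickle.load(open('w2.pkl','rb'));M=np.eye(4);M[:3,:3]=T.from_rotvec(s['eef_rot']).as_matrix();M[:3,3]=s['position']
W=M@c['T_tool_cam'];w=dict(fovy=c['fovy'],cx=c['cx'],cy=c['cy'],rvec=cv2.Rodrigues(W[:3,:3].T)[0],tvec=-W[:3,:3].T@W[:3,3])
u=np.array([.2284,.9736])
for p,z in(((285.5,44),.058),((372,44),.058),((328.5,44),.058),((328.5,65),.058),((322,68),.12+.014)):
    q=ray(w,p,z);print(p,q.round(4),'tool',(M[:3,:3].T@(q-M[:3,3])).round(4))
# pin axis in tool frame from pin's edges at v=124 (u 286,357)
f=200/np.tan(np.radians(c['fovy'])/2);t=c['T_tool_cam']
print('pin z from cam:',f*.030/(357-286))
for v in(124,):
    for uu in(286,321.5,357):
        d=t[:3,:3]@np.array([(uu-c['cx'])/f,(v-c['cy'])/f,1.]);print(d*f*.030/71+t[:3,3])
im=c['image'][100:260,250:400];print(c['cx'])
```

```text
(285.5, 44) [0.5912 0.1333 0.058 ] tool [ 0.1201 -0.0224  0.0615]
(372, 44) [0.6454 0.1206 0.058 ] tool [0.1201 0.0332 0.0614]
(328.5, 44) [0.6182 0.127  0.058 ] tool [0.1201 0.0052 0.0615]
(328.5, 65) [0.6155 0.115  0.058 ] tool [0.1079 0.0053 0.0615]
(322, 68) [0.6086 0.1056 0.134 ] tool [ 0.0971  0.0007 -0.0145]
pin z from cam: 0.11959507524463983
[ 0.07493232 -0.01451975 -0.01929759]
[ 0.07494248  0.00048024 -0.01929732]
[ 0.07495264  0.01548024 -0.01929706]
320.24494003555833
```

In the tool's units: 0.092 m / 0.75 = 0.1227, 0.001 m / 0.75 = 0.0013.

```bash
echo '[[0.02,0.0013,0.0053,0.0267,0,0,0],[0.02,0.0013,0.0053,0.0667,0,0,0],[0.02,0.0013,0.0053,0.1,0,0,0],[0.02,0.0013,0.0053,0.1173,0,0,0],[0.02,0.0013,0.0053,0.1227,0,0,0],[0.02,0.0013,0.0053,0.1227,0,0,0],[0.02,0.0013,0.0053,0.1227,0,0,0]]' | python3 -m creep; python3 go.py .5885 .0138 .019 76.8
```

```text
clock: 6.2
position: [0.5911, 0.0114, 0.0291]
eef_rot: [2.461, 1.951, 0.002]
ft_force: [0.5, -0.8, -1.6]
opening: 0.028
grip_force: 60.4
d [ 0.0017 -0.003   0.0101] rv [ 0.0012 -0.0003  0.0002] t 6.2 p [0.5911 0.0114 0.0291] F [ 0.5 -0.8 -1.6] q [-0.48  0.65  0.48  1.93 -0.46  0.67  0.05]
```

In the tool's units: 0.004 m / 0.75 = 0.0053, 0.003 m / 0.75 = 0.004.

```bash
echo '[[0.02,0,0,0.0013,0,0,0],[0.02,0,0,0.0027,0,0,0],[0.02,0,0,0.004,0,0,0],[0.02,0,0,0.0053,0,0,0],[0.02,0,0,0.0053,0,0,0],[0.02,0,0,0.0053,0,0,0]]' | python3 -m creep
```

```text
clock: 6.7
position: [0.5905, 0.0115, 0.0242]
eef_rot: [-2.462, -1.952, -0.0]
ft_force: [0.0, -0.4, -2.0]
opening: 0.0283
grip_force: 60.4
```

In the tool's units: 0.002 m / 0.75 = 0.0027, 0.001 m / 0.75 = 0.0013.

```bash
echo '[[0.02,0,0,0.0013,0,0,0],[0.02,0,0,0.0027,0,0,0],[0.02,0,0,0.0027,0,0,0],[0.02,0,0,0.0027,0,0,0]]' | python3 -m creep; echo '[[0.02,0,0,0.0013,0,0,0],[0.02,0,0,0.0027,0,0,0],[0.02,0,0,0.0027,0,0,0]]' | python3 -m creep
```

```text
clock: 7.03
position: [0.5905, 0.0115, 0.022]
eef_rot: [-2.462, -1.952, 0.0]
ft_force: [0.6, 0.2, -2.4]
opening: 0.0281
grip_force: 60.4
clock: 7.28
position: [0.5905, 0.0115, 0.0204]
eef_rot: [-2.461, -1.952, -0.0]
ft_force: [-1.0, 1.4, 1.3]
opening: 0.0283
grip_force: 60.7
```

In the tool's units: 0.0005 m / 0.75 = 0.0007.

```bash
echo '[[0.02,0,0,0.0007,0,0,0],[0.02,0,0,0.0007,0,0,0],[0.02,0,0,0.0007,0,0,0]]' | python3 -m creep
```

```text
clock: 7.53
position: [0.5906, 0.0115, 0.0203]
eef_rot: [-2.461, -1.951, -0.001]
ft_force: [-3.0, 1.4, 7.3]
opening: 0.0281
grip_force: 61.6
```

The pin is seated: both walls carry load, about 9 N up. Releasing slowly.

In the tool's units: -0.08 m / 0.75 = -0.1067, -0.05 m / 0.75 = -0.0667.

```bash
echo '[[0.03,0,0,0,0,0,0],[0.034,0,0,0,0,0,0],[0.04,0,0,0,0,0,0],[0.05,0,0,0,0,0,0],[0.06,0,0,0,0,0,0],[0.06,0,0,0,0,0,0]]' | python3 -m creep;echo '[[0.06,0,0,-0.0267,0,0,0],[0.06,0,0,-0.0667,0,0,0],[0.06,0,0,-0.1067,0,0,0],[0.06,0,0,-0.1067,0,0,0],[0.06,0,0,-0.1067,0,0,0]]' | python3 -m creep; python3 go.py .5607 -.122 .1 76.8
python3 - <<'E'
from h import *
from bench import robot
s=robot.get_state();c=robot.capture('wrist');cv2.imwrite('pics/w3.png',c['image'])
pickle.dump((s,c),open('w3.pkl','wb'))
E
```

```text
clock: 8.03
position: [0.5906, 0.0114, 0.0196]
eef_rot: [2.462, 1.952, 0.0]
ft_force: [-0.5, 0.3, 0.3]
opening: 0.0599
grip_force: 0.0
clock: 8.45
position: [0.5919, 0.0116, 0.1013]
eef_rot: [2.46, 1.951, 0.005]
ft_force: [-0.1, 0.7, 0.4]
opening: 0.0599
grip_force: 0.0
d [-1.372e-01  1.000e-04  1.100e-03] rv [ 0.0034 -0.0016  0.0004] t 8.45 p [0.5919 0.0116 0.1013] F [-0.1  0.7  0.4] q [-0.54  0.55  0.55  1.9  -0.39  0.8  -0.  ]
```

View pics/w3.png

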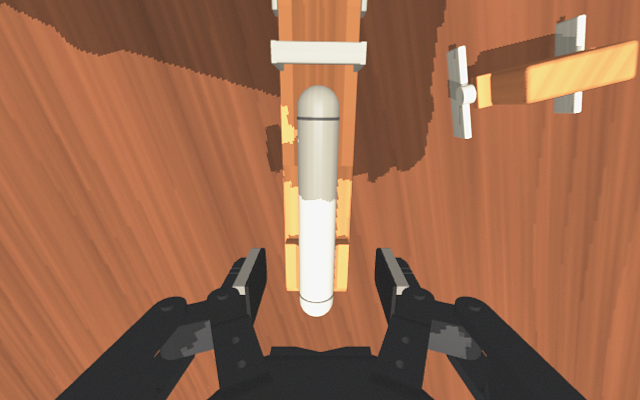

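The pin lies straight in the groove, with its lead end at (318,86) behind the strap and its tail at (316,318). Next I'll go behind it with the fingers closed.

In the tool's units: -0.13 m / 0.75 = -0.1733, -0.1 m / 0.75 = -0.1333.

```bash
echo '[[0.0,-0.04,0,0,0,0,0],[0.0,-0.08,0,0,0,0,0],[0.0,-0.1333,0,0,0,0,0],[0.0,-0.1733,0,0,0,0,0],[0.0,-0.1733,0,0,0,0,0],[0.0,-0.1733,0,0,0,0,0],[0.0,-0.1733,0,0,0,0,0],[0.0,-0.1733,0,0,0,0,0]]' | python3 -m creep; python3 go.py .5616 -.1182 .028 76.8
```

```text
clock: 9.17
position: [0.5609, -0.1133, 0.0987]
eef_rot: [-2.458, -1.954, 0.001]
ft_force: [-0.2, 1.0, 0.1]
opening: -0.0001
grip_force: 0.0
d [-0.0047  0.0019  0.0707] rv [-0.0015 -0.0006  0.0027] t 9.1667 p [ 0.5609 -0.1133  0.0987] F [-0.2  1.   0.1] q [-0.33  0.53  0.55  1.94 -0.39  0.78  0.22]
```

In the tool's units: 0.07 m / 0.75 = 0.0933, 0.0005 m / 0.75 = 0.0007.

```bash
echo '[[0,0,0.0007,0.04,0,0,0],[0,0,0.0007,0.0733,0,0,0],[0,0,0.0007,0.0867,0,0,0],[0,0,0.0007,0.092,0,0,0],[0,0,0.0007,0.0933,0,0,0],[0,0,0.0007,0.0933,0,0,0]]' | python3 -m creep; python3 go.py .5685 -.0832 .029 76.8
```

```text
clock: 9.67
position: [0.562, -0.115, 0.0301]
eef_rot: [2.461, 1.952, 0.001]
ft_force: [0.6, -0.2, 0.1]
opening: 0.0001
grip_force: 0.0
d [ 0.0324 -0.0009  0.0011] rv [ 0.0007 -0.0001  0.001 ] t 9.6667 p [ 0.562  -0.115   0.0301] F [ 0.6 -0.2  0.1] q [-0.27  0.63  0.48  1.97 -0.47  0.65  0.28]
```

In the tool's units: 0.02 m / 0.75 = 0.0267, 0.001 m / 0.75 = 0.0013.

```bash
echo '[[0,0.0107,0,0.0013,0,0,0],[0,0.0187,0,0.0013,0,0,0],[0,0.024,0,0.0013,0,0,0],[0,0.0267,0,0.0013,0,0,0],[0,0.0267,0,0.0013,0,0,0]]' | python3 -m creep;echo '[[0,0.0027,0,0,0,0,0],[0,0.0053,0,0,0,0,0],[0,0.008,0,0,0,0,0],[0,0.0107,0,0,0,0,0],[0,0.0133,0,0,0,0,0],[0,0.0133,0,0,0,0,0]]' | python3 -m creep; python3 go.py .5685 -.0832 .029 76.8
```

```text
clock: 10.08
position: [0.5664, -0.0946, 0.0289]
eef_rot: [2.46, 1.954, 0.001]
ft_force: [-0.8, -0.2, 0.3]
opening: 0.0002
grip_force: 0.0
clock: 10.58
position: [0.5682, -0.0862, 0.0286]
eef_rot: [2.462, 1.952, -0.001]
ft_force: [-1.0, -1.5, 0.8]
opening: 0.0002
grip_force: 1.0
d [ 0.003  -0.0004 -0.0004] rv [0.     0.0004 0.0002] t 10.5833 p [ 0.5682 -0.0862  0.0286] F [-1.  -1.5  0.8] q [-0.32  0.64  0.48  1.97 -0.47  0.65  0.23]
```

In the tool's units: 0.02 m / 0.75 = 0.0267, 0.019 m / 0.75 = 0.0253.

```bash
echo '[[0,0.0027,0,0,0,0,0],[0,0.0067,0,0,0,0,0],[0,0.0107,0,0,0,0,0],[0,0.0147,0,0,0,0,0],[0,0.0187,0,0,0,0,0],[0,0.0227,0,0,0,0,0],[0,0.0253,0,0,0,0,0],[0,0.0267,0,0,0,0,0]]' | python3 -m creep; echo '[[0,0.0027,0,0,0,0,0],[0,0.0067,0,0,0,0,0],[0,0.0107,0,0,0,0,0],[0,0.0147,0,0,0,0,0],[0,0.0173,0,0,0,0,0],[0,0.02,0,0,0,0,0],[0,0.0213,0,0,0,0,0],[0,0.0213,0,0,0,0,0]]' | python3 -m creep; python3 go.py .5685 -.0832 .029 76.8;  python3 - <<'E'
from h import *
from bench import robot
s=robot.get_state();c=robot.capture('wrist');cv2.imwrite('pics/w4.png',c['image']);t=robot.capture('top')['image'][133:197,225:350]
E
```

```text
clock: 11.25
position: [0.5731, -0.066, 0.0287]
eef_rot: [2.461, 1.952, 0.001]
ft_force: [0.6, -3.3, 1.0]
opening: 0.0003
grip_force: 1.2
clock: 11.92
position: [0.5766, -0.0506, 0.0286]
eef_rot: [-2.461, -1.952, -0.0]
ft_force: [0.2, -1.6, 0.4]
opening: -0.0001
grip_force: 0.7
d [-0.0336 -0.0004 -0.0004] rv [ 0.0001 -0.0002  0.0008] t 11.9167 p [ 0.5766 -0.0506  0.0286] F [ 0.2 -1.6  0.4] q [-0.38  0.64  0.48  1.96 -0.47  0.66  0.17]
```

View pics/w4.png

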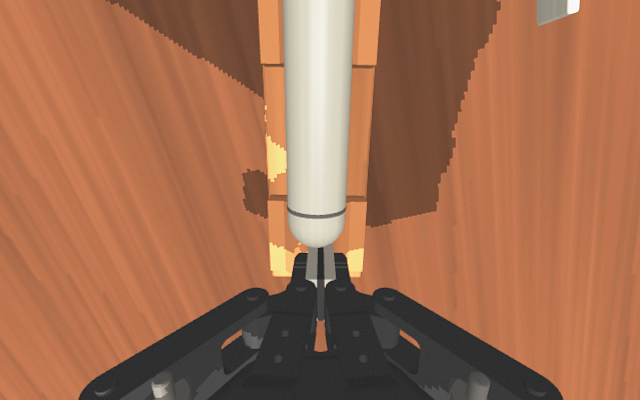

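The fingertips push the tail squarely (contact at about (318,248)) and the pin is straight. I'll go slower now.

In the tool's units: 0.007 m / 0.75 = 0.0093, 0.006 m / 0.75 = 0.008.

```bash
echo '[[0,0.0013,0,0,0,0,0],[0,0.0027,0,0,0,0,0],[0,0.004,0,0,0,0,0],[0,0.0053,0,0,0,0,0],[0,0.0067,0,0,0,0,0],[0,0.008,0,0,0,0,0],[0,0.0093,0,0,0,0,0],[0,0.0093,0,0,0,0,0]]' | python3 -m creep; echo '[[0,0.0007,0,0,0,0,0],[0,0.0013,0,0,0,0,0],[0,0.002,0,0,0,0,0],[0,0.0027,0,0,0,0,0],[0,0.0027,0,0,0,0,0]]' | python3 -m creep
```

```text
clock: 12.68
position: [0.5779, -0.0436, 0.0285]
eef_rot: [-2.461, -1.952, 0.0]
ft_force: [0.3, -0.2, -0.3]
opening: -0.0
grip_force: 0.6
clock: 13.1
position: [0.5784, -0.042, 0.0286]
eef_rot: [-2.461, -1.952, 0.0]
ft_force: [-0.7, -0.6, -0.1]
opening: -0.0001
grip_force: 0.7
```

In the tool's units: 0.002 m / 0.75 = 0.0027, 0.0015 m / 0.75 = 0.002.

```bash
echo '[[0,0.0007,0,0,0,0,0],[0,0.0013,0,0,0,0,0],[0,0.002,0,0,0,0,0],[0,0.0027,0,0,0,0,0],[0,0.0027,0,0,0,0,0]]' | python3 -m creep
```

```text
clock: 13.52
position: [0.5789, -0.0401, 0.0286]
eef_rot: [-2.461, -1.952, 0.0]
ft_force: [-0.6, -1.3, -0.6]
opening: -0.0003
grip_force: 0.6
```

In the tool's units: 0.0015 m / 0.75 = 0.002, 0.001 m / 0.75 = 0.0013.

```bash
echo '[[0,0.0007,0,0,0,0,0],[0,0.0013,0,0,0,0,0],[0,0.002,0,0,0,0,0],[0,0.002,0,0,0,0,0]]' | python3 -m creep
```

```text
clock: 13.85
position: [0.5793, -0.0386, 0.0286]
eef_rot: [-2.461, -1.952, -0.0]
ft_force: [-0.1, -1.0, -1.1]
opening: 0.0002
grip_force: 0.6
```

In the tool's units: 0.001 m / 0.75 = 0.0013, 0.0005 m / 0.75 = 0.0007.

```bash
echo '[[0,0.0007,0,0,0,0,0],[0,0.0013,0,0,0,0,0],[0,0.0013,0,0,0,0,0]]' | python3 -m creep
```

```text
clock: 14.1
position: [0.5795, -0.0377, 0.0286]
eef_rot: [-2.462, -1.952, -0.0]
ft_force: [-0.1, -0.9, -0.2]
opening: -0.0002
grip_force: 0.6
```

In the tool's units: 0.001 m / 0.75 = 0.0013, 0.0005 m / 0.75 = 0.0007.

```bash
echo '[[0,0.0007,0,0,0,0,0],[0,0.0013,0,0,0,0,0],[0,0.0013,0,0,0,0,0]]' | python3 -m creep
```

```text
clock: 14.35
position: [0.5798, -0.0367, 0.0286]
eef_rot: [-2.462, -1.952, -0.0]
ft_force: [0.2, -0.9, -1.1]
opening: 0.0
grip_force: 0.7
```

In the tool's units: 0.001 m / 0.75 = 0.0013, 0.0005 m / 0.75 = 0.0007.

```bash
echo '[[0,0.0007,0,0,0,0,0],[0,0.0013,0,0,0,0,0],[0,0.0013,0,0,0,0,0]]' | python3 -m creep
```

```text
clock: 14.6
position: [0.58, -0.0357, 0.0286]
eef_rot: [-2.462, -1.952, -0.0]
ft_force: [0.5, -1.9, -0.2]
opening: 0.0
grip_force: 0.7
```

In the tool's units: 0.001 m / 0.75 = 0.0013, 0.0005 m / 0.75 = 0.0007.

```bash
echo '[[0,0.0007,0,0,0,0,0],[0,0.0013,0,0,0,0,0],[0,0.0013,0,0,0,0,0]]' | python3 -m creep
python3 - <<'E'
from h import *
from bench import robot
c=robot.capture('top');cv2.imwrite('pics/t5.png',cv2.resize(c['image'][133:197,225:350],None,fx=6,fy=6,interpolation=2))
E
```

```text
clock: 14.85
position: [0.5802, -0.0348, 0.0286]
eef_rot: [-2.461, -1.952, -0.0]
ft_force: [-0.7, -1.7, -0.4]
opening: -0.0001
grip_force: 0.7
```

View pics/t5.png

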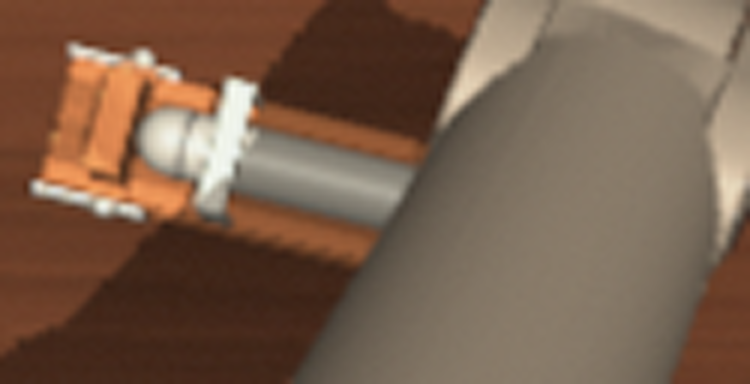

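The top crop shows the pin's end at (136,140), with the block's face within about 1–2 mm. I'll use half-millimetre steps now.

In the tool's units: 0.0005 m / 0.75 = 0.0007.

```bash
echo '[[0,0.0007,0,0,0,0,0],[0,0.0007,0,0,0,0,0]]' | python3 -m creep
```

```text
clock: 15.07
position: [0.5803, -0.0344, 0.0286]
eef_rot: [-2.462, -1.952, 0.0]
ft_force: [0.2, -1.8, -1.2]
opening: 0.0006
grip_force: 0.7
```

In the tool's units: 0.0005 m / 0.75 = 0.0007.

```bash
echo '[[0,0.0007,0,0,0,0,0],[0,0.0007,0,0,0,0,0]]' | python3 -m creep
```

```text
clock: 15.23
position: [0.5804, -0.0341, 0.0286]
eef_rot: [2.462, 1.952, -0.0]
ft_force: [0.5, -2.2, -0.7]
opening: -0.0001
grip_force: 1.1
```

In the tool's units: 0.0005 m / 0.75 = 0.0007.

```bash
echo '[[0,0.0007,0,0,0,0,0],[0,0.0007,0,0,0,0,0]]' | python3 -m creep
```

```text
clock: 15.4
position: [0.5804, -0.0341, 0.0286]
eef_rot: [2.462, 1.951, -0.001]
ft_force: [-0.7, -4.1, -1.2]
opening: 0.0001
grip_force: 1.8
```

In the tool's units: 0.0003 m / 0.75 = 0.0004.

```bash
echo '[[0,0.0004,0,0,0,0,0],[0,0.0004,0,0,0,0,0],[0,0.0004,0,0,0,0,0],[0,0.0004,0,0,0,0,0]]' | python3 -m creep
```

```text
clock: 15.73
position: [0.5804, -0.034, 0.0286]
eef_rot: [2.462, 1.951, -0.001]
ft_force: [-0.1, -4.7, -0.6]
opening: -0.0002
grip_force: 2.6
```

The pin is firmly against the block at about 5 N. I'll hold, then back off slowly.

In the tool's units: -0.15 m / 0.75 = -0.2, -0.13 m / 0.75 = -0.1733.

```bash
echo '[[0,0,0,0,0,0,0],[0,0,0,0,0,0,0],[0,0,0,0,0,0,0],[0,0,0,0,0,0,0],[0,0,0,0,0,0,0],[0,0,0,0,0,0,0],[0,0,0,0,0,0,0],[0,0,0,0,0,0,0]]' | python3 -m creep;echo '[[0,0,0,0,0,0,0],[0,0,0,0,0,0,0],[0,0,0,0,0,0,0],[0,0,0,0,0,0,0]]' | python3 -m creep;echo '[[0,-0.0013,0,0,0,0,0],[0,-0.004,0,0,0,0,0],[0,-0.0107,0,0,0,0,0],[0,-0.0267,0,0,0,0,0],[0,-0.04,0,0,0,0,0],[0,-0.04,0,0,0,0,0]]' | python3 -m creep;echo '[[0,0,0,-0.04,0,0,0],[0,0,0,-0.08,0,0,0],[0,0,0,-0.1333,0,0,0],[0,-0.0267,0,-0.1733,0,0,0],[0,-0.0667,0,-0.2,0,0,0],[0,-0.0667,0,-0.2,0,0,0],[0,-0.0667,0,-0.2,0,0,0]]' | python3 -m creep
python3 - <<'E'
from h import *
from bench import robot
c=robot.capture('top');w=robot.capture('wrist')
a=cv2.resize(c['image'][133:197,225:350],None,fx=6,fy=6,interpolation=2)[:300]
b=cv2.resize(w['image'],(480,300));o=np.zeros((600,750,3),np.uint8);o[:300]=a;o[300:,:480]=b
cv2.imwrite('pics/end.png',o)
E
```

```text
clock: 16.4
position: [0.5804, -0.034, 0.0286]
eef_rot: [2.462, 1.951, -0.001]
ft_force: [-1.4, -4.5, 0.5]
opening: -0.0
grip_force: 2.6
clock: 16.73
position: [0.5804, -0.034, 0.0286]
eef_rot: [2.462, 1.951, -0.001]
ft_force: [-0.8, -4.6, -0.3]
opening: -0.0
grip_force: 2.6
clock: 17.23
position: [0.5729, -0.0659, 0.0289]
eef_rot: [2.465, 1.947, -0.002]
ft_force: [0.7, -0.3, 0.9]
opening: -0.0003
grip_force: 0.0
clock: 17.82
position: [0.5625, -0.1135, 0.1803]
eef_rot: [2.464, 1.945, 0.004]
ft_force: [-0.2, 1.5, -0.7]
opening: -0.0
grip_force: 0.0
```

View pics/end.png

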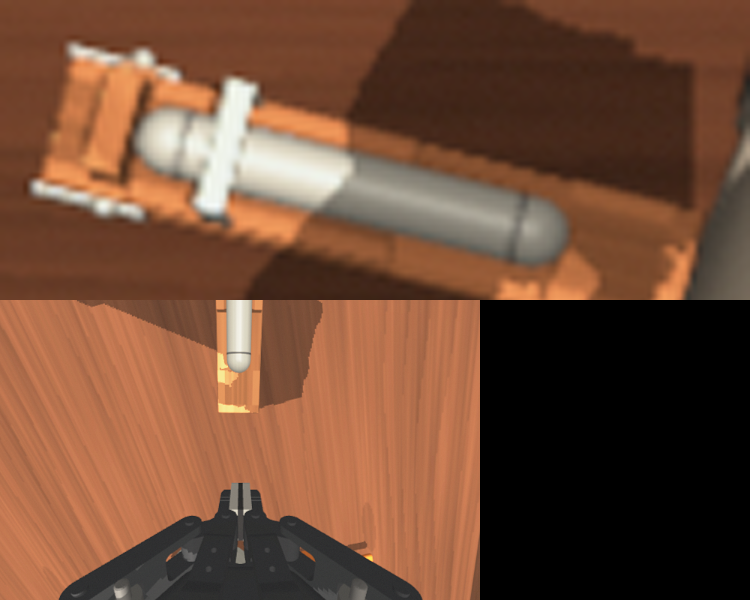

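The pin lies in the groove under the strap, with its end at the block (135,140). Its tail is at (568,235), and the arm is clear.

```bash
echo '[[0,0,0,0,0,0,0],[0,0,0,0,0,0,0],[0,0,0,0,0,0,0]]' | python3 -m creep; python3 -c "from bench import robot;print(robot.job_done())"
```

```text
clock: 18.17
position: [0.5621, -0.1102, 0.1778]
eef_rot: [-2.46, -1.953, 0.002]
ft_force: [-0.2, 0.8, 0.7]
opening: -0.0003
grip_force: 0.0
the job is handed in; nothing more can be done
None
```

The job is handed in at about 18 s: the pin lies in the groove under the strap with its end against the block, after about a second's hold at roughly 5 N; the arm is clear and touched nothing else on the plank.

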